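# Reset the paper guide of a hole punch from B5 to A5

## Task

The paper guide of the two-hole punch on the desk is locked at its B5 notch; set it to A5, its innermost notch. Hold the spring release button on the punch's side bracket down with one fingertip while you push the guide's upright stop in towards the punch, and leave the guide all the way in, clicked into its notch with the button sprung back up. Only press and push: grip or lift nothing, do not shove the punch about the desk, and leave the other things where they are.

Things in the scene. Friction and masses are not known exactly. Their poses are not given: they have to be found in the camera images.
- punch: two-hole punch, grey casting on a black chip tray with a steel lever, about 1.7 kg, loose on the desk. Origin on the desk right below the middle of the release button. Its +y axis points outward along the guide bar (from punch to stop), +x to the lever side, -x to the paper side, z up. Base block 26 mm high: y -129 to -37, x -35 to 140 mm. A sideways push over about 8 N slides it.
- punch_head (a point): top centre of the head (92 mm wide, x 32 to 95 mm in the punch's frame, 63 mm high) that stands on the base beside the line of the bar; behind it the lever rises to about 120 mm at x = 215 mm.
- release_top (a point): centre of the top of the spring release button, moves with it: a dark steel pad 16 mm (punch x) by 26 mm (punch y) on the line of the guide bar, on a low side bracket (14 mm high, 32 mm wide, y -37 to 19 mm). The top is 22 mm above the desk when up and 16 mm when fully pressed, always above the bracket.
- release (a joint): travel of the release button: 0 up, 0.006 m fully pressed; spring 3 N at the top, 6 N at the bottom. A tooth below it sits 3 mm deep in a hole of the guide bar; pressed beyond 0.0035 m it is clear. With the guide 3 mm or more off its notch the bar keeps the button half down (0.003 m) until the next hole meets the tooth and the button springs up.
- guide (a joint): position of the paper guide, a flat steel bar (12 mm wide, top 12 mm above the desk) with an upright stop on its end. 0: B5 notch, where it starts, locked with 1 mm play; grows as the stop is pushed towards the punch (punch -y); 0.0235 m: A5 notch, 1 mm play; it ends at 0.0255. Drag 1 to 2 N.
- stop_face (a point): middle of the outer face of the guide's upright stop (the face to push), 28 mm above the desk, moves with the guide. The stop is a black plate 44 mm wide (punch x), 8 mm thick (punch y), top 40 mm above the desk. At B5 this face is 53.5 mm along punch +y from the middle of the button, at A5 30 mm; the desk outside it is bare.
- pen_cup: bystander: white cup 82 mm across and 98 mm high with pens up to 155 mm; origin at the centre of its foot
- mouse: bystander: black computer mouse 105 x 60 x 34 mm; origin at the centre of its underside
- stapler: bystander: grey and black stapler 150 x 36 x 55 mm; origin at the centre of its underside
- notepad: bystander: notepad 105 x 148 x 10 mm lying flat; origin at the centre of its underside

How it is judged:
By the outcome, as a careful person would: the job done as asked, in the order asked, and still so for the second after the job is handed in, with the robot touching nothing.
It also fails if it takes over 38 s, if anything falls off the work surface, if the arm or the gripper's body presses on something with over 40 N, if the wrist force passes 120 N, or if a joint passes its speed limit or range.

## Robot

A 7-joint arm with a two-finger parallel gripper is mounted at the origin on the work surface. World frame = base frame: x ahead of the robot, y to its left, z up, the work surface at z = 0. Lengths are in m, angles in rad, forces in N, time in s.
With the tool pointing down it reaches from about 0.4 to 0.85 m from the base axis. Payload 10.4 kg.
Tool frame: the origin (TCP) lies midway between the tips of the shut fingers; the grasp point (between the pads) lies 19 mm behind it; z points along the fingers, y is the line along which they close (so a half turn about z gives the same grasp; the last joint's range is limited). The gripper opens to 87 mm and grips with 3 to 60 N. Pads are 19 mm wide; open, the fingers measure 117 mm over their backs; the gripper's body (75 mm by 190 mm) begins 51 mm behind the grasp point.
Start: joints at [-1.281, 0.332, -0.065, 1.46, 0.022, 1.35, -0.088], TCP at [0.192, 0.595, 0.223] pointing down, gripper open.
Joint ranges: [-2.6, 2.6], [-0.5, 2.12], [-1.47, 1.34], [0.16, 2.42], [-1.27, 4.41], [0.06, 2.06], [-2.6, 2.6]. Speed limits (rad/s): [2.22, 2.22, 2.79, 2.79, 3.14, 3.14, 3.14].

## Interface

Orientations are given as a unit quaternion [x, y, z, w].
In Python, from bench import r gives the robot as it stands.
- The arm moves only by the tool arm_command, never from a script. Its argument "moves" is one flat list of numbers, 4 for each row, row after row: the shift along the tool's x, y, z in cm, then the turn about the tool's z in degrees. A call has 1 to 12 rows; each row shifts and turns the commanded pose from where the row before left it, along the tool's axes as they then stand; what a row does not reach is not made up. A row lasts 1/12 s, in which the tool goes at most 41.7 mm and 7.16 degrees, less where a joint would pass 70% of its speed; a pose out of reach is approached as far as the arm can. A call with a gripper value outside its range is refused whole. "fingers" is the opening in per cent of the stroke, from 0 (shut) to 100 (fully open), set as the call begins (left out, the last holds). The fingers move at their own pace and stop on an object; "squeeze" is the grip in N (left out, the last holds). Time passes only in rows, so rows that do not move let the fingers close. It gives the time, the measured TCP pose, the force, the opening and the grip force at its end, in the units of the state.
- r.read_state(): the state, without advancing time (a new reading comes with each control period).
- r.camera(name): name is "side" or "top" or "wrist"; returns the picture (400x640x3 uint8, red, green, blue); there is no depth.
- r.camera_info(name): a dict with "fx", "fy", "cx", "cy" (pixels), "origin" and "attitude" of the camera in the world. Camera axes: x right, y up, looking along -z (the intrinsics and any distortion apply to the point x, -y, -z); pixel columns grow to the right and rows downward; lengths in m; the calibration is good to about 2 mm. A picture is of the moment at which its call begins: read the wrist's pose just before it. camera_info takes no time and is no camera call; for the wrist camera it gives the pose at the moment of the call.
- r.close_job(): hands the job in; it is judged then, once.
The state is a dict: "time": time; "joint_positions": joint angles; "joint_vel": joint speeds; "joint_torque": joint torques, N m; "ee_pos": TCP position; "eef_rot": TCP orientation; "ft_force": force on the tool from outside, world axes, zero at the start; "torque": the same for the moment, N m; "width": finger opening in m; "grip_force": force on a finger pad.
Only numpy, scipy, OpenCV 4.12 (cv2) and the standard library are available. Lean on these libraries where they do the work, as an engineer would, in place of code of your own. Each camera call takes 0.05 s, during which the arm holds its last target. There are 200 camera calls.

## Working session

There is one attempt and no reset: what is moved stays moved. The work goes in short steps, Python scripts to look and compute and a tool call to move; the robot and the scene stay as the last step left them, time stands still between calls to the robot, and variables do not carry over. Pictures are saved under pics/ and viewed, at most 10 in all, crops included, and the job is handed in when it is done.

Besides the shell and the picture viewer there is one more tool, called as a command line: name --argument value ..., lists and objects as JSON in quotes. arm_command: Moves the arm, as the interface text tells. Its arguments: {"type":"object","properties":{"moves":{"type":"array"},"fingers":{"type":"number"},"squeeze":{"type":"number"}},"required":["moves"]}

```bash
mkdir -p pics
python3 - <<'E'
from bench import r
import cv2
s=r.read_state(); print(s['time'],s['ee_pos'],s['eef_rot'],s['width'])
for n in ['top','side']:
    im=r.camera(n); cv2.imwrite(f'pics/{n}0.png',im[:,:,::-1]); 
    i=r.camera_info(n); print(n,i)
E
```

```text
0.0 [0.19216767 0.59431536 0.22175126] [ 1.55729235e-01  9.87799525e-01 -7.02485625e-04 -9.96716734e-05] 0.08686886022850243
top {'fx': 364.80902918478927, 'fy': 364.80902918478927, 'cx': 316.4967346004298, 'cy': 197.53414369211924, 'origin': array([ 0.44938392, -0.04646808,  0.90505017]), 'attitude': array([-0.03218992,  0.03442503,  0.71549654, -0.6970247 ])}
side {'fx': 366.3321468261587, 'fy': 366.3321468261587, 'cx': 318.2479176503383, 'cy': 204.18796316128524, 'origin': array([ 0.23290567, -0.82469336,  0.74527074]), 'attitude': array([ 0.42235825, -0.07653951, -0.18037511,  0.88499719])}
```

View pics/top0.png

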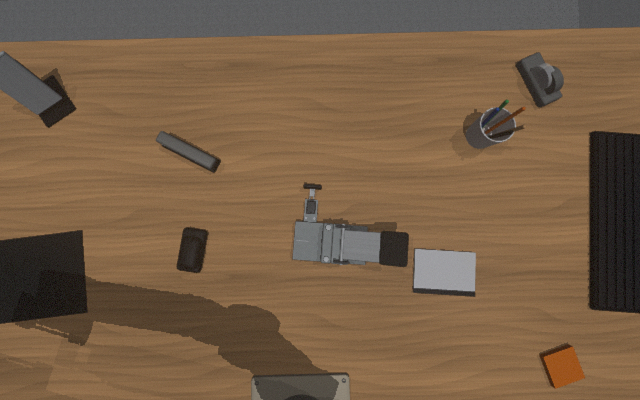

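View pics/side0.png

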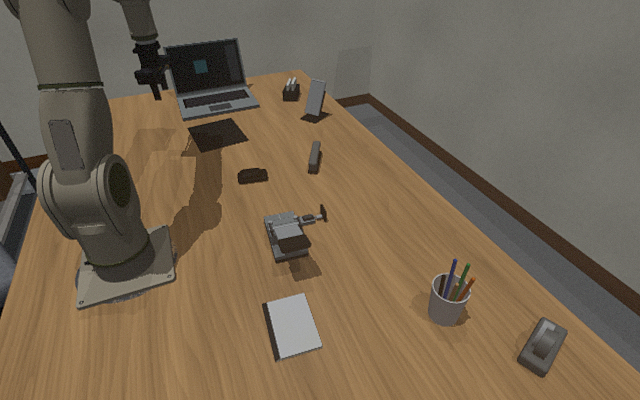

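The top view shows the punch, with the button near (311,207) and the stop near (312,186). The bar points away from the robot. I'll enlarge that area.

```bash
cat > h.py <<'E'
import numpy as np
from scipy.spatial.transform import Rotation as R
def onplane(i,u,v,z):
    d=R.from_quat(i['attitude']).apply([(u-i['cx'])/i['fx'],-(v-i['cy'])/i['fy'],-1])
    o=np.array(i['origin']); return o+d*(z-o[2])/d[2]
def proj(i,p):
    q=R.from_quat(i['attitude']).inv().apply(np.array(p)-i['origin'])
    return i['cx']+i['fx']*q[0]/-q[2], i['cy']-i['fy']*q[1]/-q[2]
E
python3 - <<'E'
import cv2
im=cv2.imread('pics/top0.png')
c=im[175:275,285:415]; cv2.imwrite('pics/t1.png',cv2.resize(c,None,fx=6,fy=6,interpolation=cv2.INTER_CUBIC))
E
```

```text
(no output)
```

View pics/t1.png

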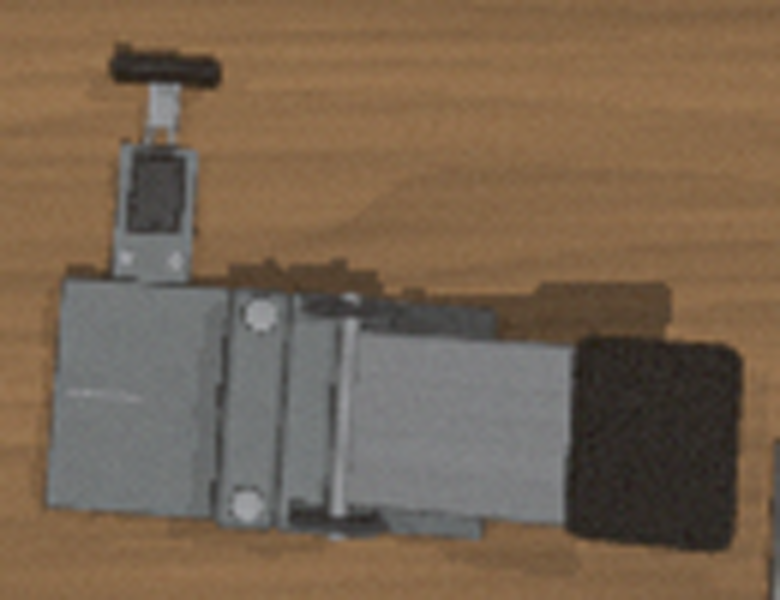

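Run:
```python
from bench import r
from h import *
i=r.camera_info('top')
f=lambda x,y,z:onplane(i,285+(x+.5)/6-.5,175+(y+.5)/6-.5,z)
b=f(157,192,.022); s=f(166,67,.04)
print('button',b,'stop top',s,'dist',np.linalg.norm((s-b)[:2]), 'yaw',np.degrees(np.arctan2((s-b)[1],(s-b)[0])))
for p,q,z in [((64,282),(46,508),.026),((120,143),(113,278),.014),((196,147),(190,280),.014)]:
    d=f(*q,z)-f(*p,z); print('edge',np.linalg.norm(d),np.degrees(np.arctan2(-d[1],-d[0])))
d=f(219,72,.04)-f(111,66,.04);print('stop',np.linalg.norm(d),np.degrees(np.arctan2(d[1],d[0]))+90)
R0=R.from_quat(r.read_state()['eef_rot']).as_matrix(); print(R0, np.degrees(np.arctan2(R0[1,1],R0[0,1])))
print(r.read_state()['joint_positions'])
```

```text
button [ 0.51113174 -0.03584664  0.022     ] stop top [ 0.5596415  -0.04088031  0.04      ] dist 0.04877022922820112 yaw -5.924151227947043
edge 0.08980965316906915 -5.75267394012788
edge 0.05516292712792044 -4.283520926906006
edge 0.054326567995999435 -4.087365974905455
stop 0.04306794095468524 -4.693096972260761
[[-9.51477487e-01  3.07718132e-01 -3.77359039e-04]
 [ 3.07718362e-01  9.51476673e-01 -1.24534110e-03]
 [-2.41657150e-05 -1.30103433e-03 -9.99999153e-01]] 72.07821612118181
[-1.28058918  0.33279358 -0.06468144  1.46087492  0.0215563   1.34991841
 -0.08847942]
```

arm_command --moves '[0,0,0,6.45,0,0,0,6.45,0,0,0,6.45,0,0,0,6.45,0,0,0,6.45,0,0,0,6.45,0,0,0,6.45,0,0,0,6.45,0,0,0,6.45,0,0,0,6.45,0,0,0,6.45,0,0,0,6.45]' --fingers 69 --squeeze 5

```text
time: 1.1
ee_pos: [0.1922, 0.5945, 0.2221]
eef_rot: [0.741, 0.671, -0.0, 0.0]
ft_force: [0.4, 0.1, 0.1]
width: 0.0601
grip_force: 0.0
```

arm_command --moves '[-3,2,0,0,-3,2,0,0,-3,2,0,0,-3,2,0,0,-3,2,0,0,-3,2,0,0,-3,2,0,0,-3,2,0,0,-3,2,0,0,-3,2,0,0]'

```text
time: 1.93
ee_pos: [0.364, 0.2756, 0.2224]
eef_rot: [0.739, 0.674, -0.0, -0.0]
ft_force: [0.9, 0.7, 0.4]
width: 0.0598
grip_force: 0.0
```

arm_command --moves '[-3,2,0,0,-3,2,0,0,-3,2,0,0,-3,2,0,0,-3,2,0,0,-3,2,1,0,-3,2,1,0,-3,2,2,0,-3,2,2,0,-3,2,2,0,0,0,0,0,0,0,0,0]'

```text
time: 2.93
ee_pos: [0.5342, -0.0422, 0.1409]
eef_rot: [0.741, 0.672, -0.002, -0.0]
ft_force: [0.2, 0.7, 0.6]
width: 0.06
grip_force: 0.0
```

Run:
```python
from bench import r
from h import *
import cv2
s=r.read_state();i=r.camera_info('wrist'); im=r.camera('wrist'); cv2.imwrite('pics/w1.png',im[:,:,::-1])
print(s['time'],s['ee_pos'],s['width'],s['ft_force'],s['joint_positions'])
M=R.from_quat(s['eef_rot']).as_matrix(); print(np.degrees(np.arctan2(M[1,1],M[0,1])),i)
np.save('w1.npy',i,allow_pickle=True)
print('exp button',proj(i,[.5111,-.0358,.022]),'stop',proj(i,[.5596,-.0409,.04]))
```

```text
2.9333 [ 0.53417472 -0.04224554  0.1408669 ] 0.06000455140893054 [0.15483495 0.68331953 0.59830389] [-0.67008387  0.24015871  0.75938122  1.83303497 -0.17804647  1.14204737
  0.05292466]
-5.560190892060328 {'fx': 351.6954473693815, 'fy': 351.6954473693815, 'cx': 319.4470084522931, 'cy': 203.63107723278927, 'origin': array([0.54269958, 0.03037206, 0.30202344]), 'attitude': array([-0.13560074,  0.00776627, -0.04834714,  0.98955277])}
exp button (np.float64(289.74918968833435), np.float64(192.68448354335385)) stop (np.float64(351.0937880686205), np.float64(198.72561893054845))
```

View pics/w1.png

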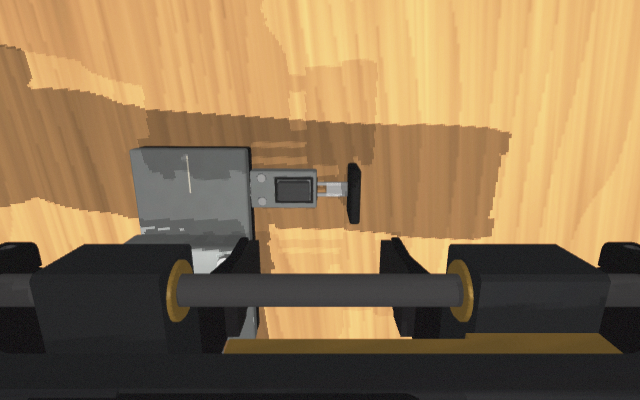

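The wrist view shows the button's top centred near (294,190) and the stop's top edge near (353,194). Both are within about 2 mm of the top-camera estimate. I'll enlarge it for precision.

Run:
```python
import cv2
im=cv2.imread('pics/w1.png')
c=im[140:240,235:375]; cv2.imwrite('pics/w1c.png',cv2.resize(c,None,fx=5,fy=5,interpolation=cv2.INTER_CUBIC))
```

```text
(no output)
```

View pics/w1c.png

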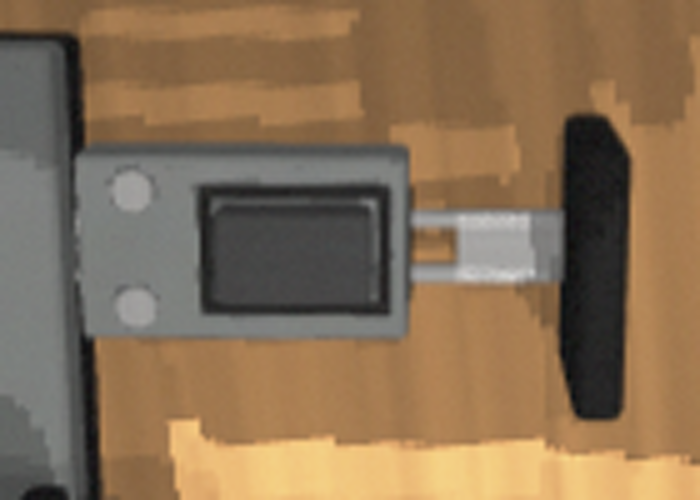

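Run:
```python
from bench import r
from h import *
i=np.load('w1.npy',allow_pickle=True).item()
f=lambda x,y,z:onplane(i,235+(x+.5)/5-.5,140+(y+.5)/5-.5,z)
b=f(294,254,.022); s=f(626,280,.04); print(b,s,np.linalg.norm(s-b))
for p,q,z in [((90,338),(408,336),.014),((80,150),(405,148),.014),((628,160),(622,418),.04),((567,118),(577,418),.04)]:
    d=f(*q,z)-f(*p,z); print(np.linalg.norm(d),np.degrees(np.arctan2(d[1],d[0])))
s0=r.read_state();M=R.from_quat(s0['eef_rot']).as_matrix()
th=np.radians(-5.3);u=np.array([np.cos(th),np.sin(th)])
bm=(b[:2]+[.5111,-.0358])/2
t=bm+.030*u; print('delta in tool cm',100*M[:2,:2].T@(t-s0['ee_pos'][:2]), 'stop face in tool y mm',1000*(M[:2,1]@(s[:2]-s0['ee_pos'][:2])))
```

```text
[ 0.51430541 -0.03417985  0.022     ] [ 0.5664404  -0.03907196  0.04      ] 0.05537137599286469
0.05426266887574008 -5.199461049818094
0.05384409194674327 -5.232765964643863
0.04104530151048793 -95.14131009087357
0.04749059468524328 -92.46529575915827
delta in tool cm [0.33194459 0.78072718] stop face in tool y mm 31.69046582139966
```

arm_command --moves '[0.35,0.8,0,-0.35,0,0,1.5,0,0,0,2.5,0,0,0,2.5,0,0,0,1.5,0,0,0,1,0,0,0,0,0,0,0,0,0]'

```text
time: 3.65
ee_pos: [0.5438, -0.0361, 0.0533]
eef_rot: [0.737, 0.676, 0.0, 0.0]
ft_force: [0.1, 0.5, 0.2]
width: 0.06
grip_force: 0.0
```

Run:
```python
from bench import r
from h import *
import cv2
s=r.read_state();i=r.camera_info('wrist'); im=r.camera('wrist'); im2=r.camera('side');j=r.camera_info('side')
print(s['time'],s['ee_pos'],s['width'],s['ft_force'])
print('b',proj(i,[.5127,-.035,.022]),proj(j,s['ee_pos']))
a=cv2.resize(im[130:400,150:470],None,fx=1.75,fy=1.75,interpolation=cv2.INTER_CUBIC)
u,v=map(int,proj(j,s['ee_pos'])); b=cv2.resize(im2[v-35:v+35,u-60:u+60],(560,327),interpolation=cv2.INTER_CUBIC)
cv2.imwrite('pics/w2.png',a[:,:,::-1]); cv2.imwrite('pics/s2.png',b[:,:,::-1])
```

```text
3.65 [ 0.54381647 -0.03612116  0.05326406] 0.06003928831926736 [0.08730978 0.54877239 0.16273579]
b (np.float64(264.3472623025302), np.float64(238.21469757573408)) (np.float64(316.9019154768118), np.float64(204.64099016143717))
```

View pics/w2.png

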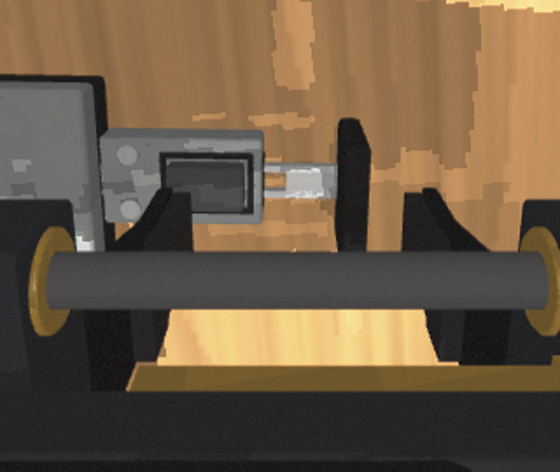

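View pics/s2.png

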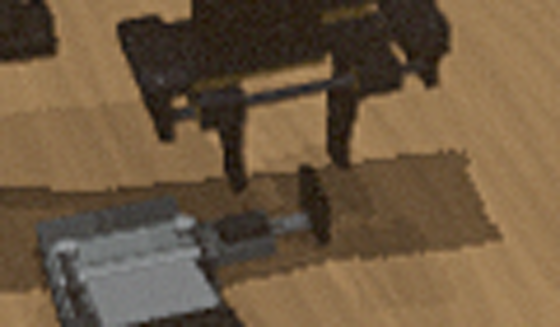

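The fingertips taper to about 7 mm. Finger A is over the button, and finger B clears the stop's outer face. I'll go down.

arm_command --moves '[-0.15,0,0.8,0,0,0,0.8,0,0,0,0.6,0,0,0,0.4,0,0,0,0,0,0,0,0,0]'

```text
time: 4.25
ee_pos: [0.5429, -0.0387, 0.0262]
eef_rot: [0.737, 0.676, -0.0, -0.0]
ft_force: [-0.2, -0.8, 0.7]
width: 0.0599
grip_force: 0.0
```

arm_command --moves '[0,0,0.2,0,0,0,0.2,0,0,0,0.2,0,0,0,0,0,0,0,0,0]'

```text
time: 4.67
ee_pos: [0.5434, -0.0386, 0.0208]
eef_rot: [0.737, 0.676, 0.0, 0.0]
ft_force: [-0.5, 0.5, 3.8]
width: 0.06
grip_force: 1.8
```

arm_command --moves '[0,0,0.2,0,0,0,0.2,0,0,0,0.05,0,0,0,0,0,0,0,0,0]'

```text
time: 5.08
ee_pos: [0.5435, -0.0386, 0.0164]
eef_rot: [0.737, 0.676, 0.0, 0.0]
ft_force: [-1.1, -0.0, 9.8]
width: 0.0605
grip_force: 4.5
```

arm_command --moves '[0,-0.13,-0.03,0,0,-0.13,0,0,0,0,0,0]' --fingers 63

```text
time: 5.33
ee_pos: [0.5411, -0.0383, 0.0167]
eef_rot: [0.737, 0.676, 0.001, 0.0]
ft_force: [0.6, -0.6, 5.6]
width: 0.0554
grip_force: 2.9
```

arm_command --moves '[0,-0.13,0,0,0,-0.13,0,0,0,0,0,0]' --fingers 57

```text
time: 5.58
ee_pos: [0.5386, -0.0381, 0.0167]
eef_rot: [0.737, 0.676, 0.001, 0.0]
ft_force: [0.7, -0.3, 7.1]
width: 0.0507
grip_force: 3.5
```

arm_command --moves '[0,-0.13,0,0,0,-0.13,0,0,0,0,0,0]' --fingers 51

```text
time: 5.83
ee_pos: [0.536, -0.0379, 0.0167]
eef_rot: [0.737, 0.676, 0.001, 0.0]
ft_force: [-0.3, 0.3, 6.3]
width: 0.0448
grip_force: 3.5
```

arm_command --moves '[0,-0.13,0,0,0,-0.13,0,0,0,0,0,0]' --fingers 45

```text
time: 6.08
ee_pos: [0.5334, -0.0377, 0.0167]
eef_rot: [0.737, 0.676, 0.001, 0.0]
ft_force: [0.4, 0.5, 6.8]
width: 0.0396
grip_force: 3.5
```

Run:
```python
from bench import r
from h import *
import cv2
s=r.read_state(); im=r.camera('wrist')
print(s['time'],s['ee_pos'],s['width'],s['ft_force'])
cv2.imwrite('pics/w3.png',cv2.resize(im[130:400,150:470],None,fx=1.75,fy=1.75,interpolation=cv2.INTER_CUBIC)[:,:,::-1])
```

```text
6.0833 [ 0.53336409 -0.03767232  0.01668688] 0.0395562584564082 [0.36322531 0.52140302 6.79032019]
```

View pics/w3.png

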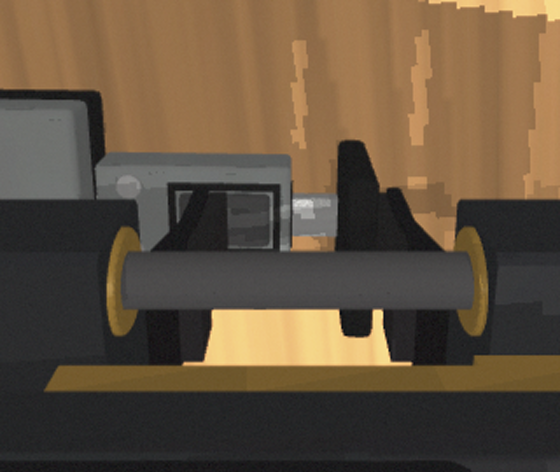

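The guide is moving in and the button is fully down under finger A. I'll keep going until just short of the notch.

arm_command --moves '[0,-0.13,0,0,0,-0.13,0,0,0,0,0,0]' --fingers 39

```text
time: 6.38
ee_pos: [0.5308, -0.0374, 0.0167]
eef_rot: [0.737, 0.676, 0.001, 0.0]
ft_force: [0.5, -1.1, 6.3]
width: 0.0347
grip_force: 3.5
```

arm_command --moves '[0,-0.17,0,0,0,0,0,0,0,0,0,0]' --fingers 35

```text
time: 6.63
ee_pos: [0.5289, -0.0373, 0.0166]
eef_rot: [0.737, 0.676, 0.0, 0.0]
ft_force: [0.8, 0.0, 6.5]
width: 0.0309
grip_force: 3.5
```

Run:
```python
from bench import r
from h import *
import cv2
s=r.read_state(); i=r.camera_info('wrist'); im=r.camera('wrist'); np.save('w4.npy',i,allow_pickle=True)
print(s['time'],s['ee_pos'],s['width'],s['ft_force'],i['origin'])
cv2.imwrite('pics/w4.png',cv2.resize(im[190:340,220:400],None,fx=4,fy=4,interpolation=cv2.INTER_CUBIC)[:,:,::-1])
```

```text
6.6333 [ 0.52891511 -0.03727958  0.01661672] 0.03093877409297693 [0.84873388 0.02388889 6.46076611] [0.5360217  0.03496336 0.17804235]
```

View pics/w4.png

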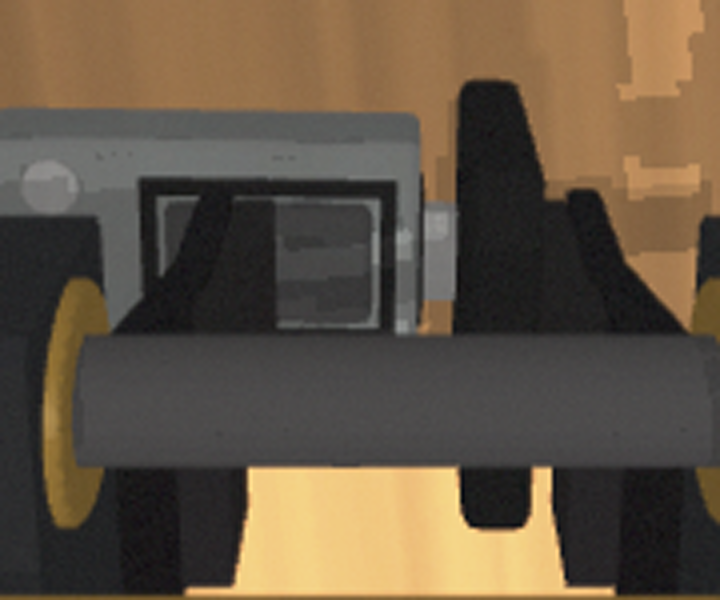

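Run:
```python
from h import *
i=np.load('w4.npy',allow_pickle=True).item()
f=lambda x,y,z:onplane(i,220+(x+.5)/4-.5,190+(y+.5)/4-.5,z)
u=np.array([np.cos(np.radians(-5.2)),np.sin(np.radians(-5.2)),0])
a=f(420,150,.014)
b=[(f(379,220,z)@u) for z in(.016,)][0]
print('from bracket end: button far edge',(b-a@u)*1e3,'expected -6')
for x,y,z in [(457,200,.04),(457,200,.014),(525,90,.04),(545,190,.04),(457,90,.04)]: print(x,z,(f(x,y,z)-a)@u*1e3)
print('bracket end',a,'origin est',a-.019*u)
```

```text
from bracket end: button far edge -5.0354985641168915 expected -6
457 0.04 3.435140117240363
457 0.014 4.652622546080864
525 0.04 10.237368362661904
545 0.04 12.622412472268774
457 0.04 3.266812260589378
bracket end [ 0.53384408 -0.02238381  0.014     ] origin est [ 0.51492228 -0.02066179  0.014     ]
```

The guide is about 1 to 1.5 mm short of A5. I'll push 1 mm more with the button held, then lift and feel for the notch.

arm_command --moves '[0,-0.05,0,0,0,0,0,0,0,0,0,0]' --fingers 33.8

```text
time: 6.93
ee_pos: [0.5283, -0.0372, 0.0166]
eef_rot: [0.737, 0.676, 0.0, 0.0]
ft_force: [-0.8, -0.4, 7.3]
width: 0.0294
grip_force: 3.5
```

arm_command --moves '[0,0,-0.2,0,0,0,-0.2,0,0,0,-0.2,0,0,0,-0.2,0,0,0,0,0,0,0,0,0]'

```text
time: 7.43
ee_pos: [0.5278, -0.0372, 0.0242]
eef_rot: [0.737, 0.676, -0.0, -0.0]
ft_force: [1.6, -0.8, 0.5]
width: 0.0291
grip_force: 0.5
```

arm_command --moves '[0,-0.05,0,0,0,0,0,0,0,0,0,0]'

```text
time: 7.68
ee_pos: [0.5274, -0.0372, 0.0243]
eef_rot: [0.737, 0.676, -0.0, -0.0]
ft_force: [0.7, -0.2, 0.4]
width: 0.0295
grip_force: 0.5
```

arm_command --moves '[0,-0.05,0,0,0,0,0,0,0,0,0,0]'

```text
time: 7.93
ee_pos: [0.5269, -0.0371, 0.0243]
eef_rot: [0.737, 0.676, -0.0, -0.0]
ft_force: [0.2, -0.3, 0.2]
width: 0.0293
grip_force: 0.5
```

arm_command --moves '[0,-0.05,0,0,0,0,0,0,0,0,0,0]'

```text
time: 8.18
ee_pos: [0.5267, -0.0371, 0.0243]
eef_rot: [0.737, 0.676, 0.0, 0.0]
ft_force: [2.9, -0.2, -2.2]
width: 0.0297
grip_force: 1.8
```

Run:
```python
from bench import r
from h import *
import cv2
s=r.read_state(); i=r.camera_info('wrist'); im=r.camera('wrist'); np.save('w5.npy',i,allow_pickle=True)
print(s['time'],s['ee_pos'],s['width'],s['ft_force'],i['origin'])
cv2.imwrite('pics/w5.png',cv2.resize(im[190:340,220:400],None,fx=4,fy=4,interpolation=cv2.INTER_CUBIC)[:,:,::-1])
```

```text
8.1833 [ 0.52671551 -0.03710208  0.02433805] 0.029726793894959174 [ 2.91815788 -0.22157028 -2.20681277] [0.53387274 0.03518383 0.18572747]
```

The guide now resists, so it looks locked. I'll back finger B off the stop and touch the button lightly to check that it has sprung up to 22 mm rather than 19 mm.

arm_command --moves '[0,0.2,0,0,0,0,0.2,0,0,0,0,0,0,0,0,0]'

```text
time: 8.57
ee_pos: [0.5284, -0.0373, 0.0223]
eef_rot: [0.737, 0.676, -0.0, -0.0]
ft_force: [0.8, 1.2, 2.7]
width: 0.0293
grip_force: 1.1
```

arm_command --moves '[0,0,0.14,0,0,0,0,0,0,0,0,0]'

```text
time: 8.82
ee_pos: [0.5284, -0.0373, 0.0209]
eef_rot: [0.737, 0.676, 0.0, -0.0]
ft_force: [-0.2, 0.5, 2.8]
width: 0.0295
grip_force: 1.6
```

The button pushes back at 22 mm, so it is fully up and clicked in. I'll retreat and take a last look.

arm_command --moves '[0,0,-0.5,0,0,0,-1,0,0,0,-2,0,0,0,-2.5,0,0,0,-2.5,0,0,0,-2.5,0,0,0,-1,0,0,0,0,0,0,0,0,0]'

```text
time: 9.57
ee_pos: [0.5284, -0.0371, 0.141]
eef_rot: [0.737, 0.676, 0.0, -0.0]
ft_force: [0.6, -0.4, -0.7]
width: 0.0296
grip_force: 0.0
```

Run:
```python
from bench import r
from h import *
import cv2
s=r.read_state(); i=r.camera_info('wrist'); im=r.camera('wrist'); np.save('w6.npy',i,allow_pickle=True)
print(s['time'],s['ee_pos'],s['ft_force'],proj(i,[.513,-.035,.022]))
u,v=map(int,proj(i,[.525,-.035,.022])); print(u,v)
cv2.imwrite('pics/w6.png',cv2.resize(im[v-50:v+50,u-65:u+65],None,fx=6,fy=6,interpolation=cv2.INTER_CUBIC)[:,:,::-1])
```

```text
9.5667 [ 0.52836461 -0.03705244  0.14095154] [ 0.61729721 -0.38408962 -0.71934487] (np.float64(299.1913058206332), np.float64(197.17811210583835))
313 195
```

View pics/w6.png

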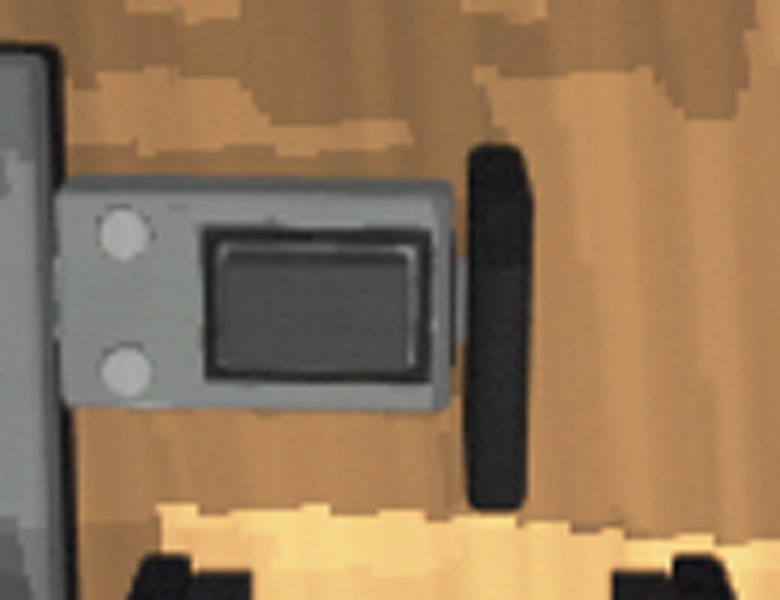

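The button is up and the stop sits about 2 mm from the bracket end, at the inner side of the A5 play. Nothing else was touched. I'm handing the job in.

```bash
python3 -c "
from bench import r
print(r.close_job())"
```

```text
the job is handed in; nothing more can be done
None
```

The guide was pushed in from B5 to A5 with the release button held down. It is clicked into its notch, the button felt fully up on a light touch check, and the job was handed in at about 9.6 s with the arm clear.

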